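# Put the wide sample panel on the display stand

### The job

Lift the lid of the wooden sample case until it rests open on its stop, then slide the wider of the two panels up out of its leaning slot. Set it centred on the display stand, its lower edge down on the ledge and its back flat against the leaning backrest, and let go of it. Leave the lid open and the narrow panel in its slot, do not drop the wide panel on the bench, and do not disturb the other things on the bench.

Things in the scene. Friction and masses are not known exactly. Their poses are not given: they have to be found in the camera images.
- case: wooden case, fixed, 200 (x) x 180 (y) mm: tray 70 mm high, 8 mm walls, under a 90 mm deep lid (160 mm high in all). Origin: centre of its underside; x points from its front (lid tab) to its hinge side, z up. Inside, two slots across its width each hold a panel; which is where varies. Both slots lean 30 degrees from vertical, the panels' tops towards the case's front (-x)
- slot_near (a point): middle of the floor of the slot nearer the case's front, 26 mm above the bench (case x = -8 mm). Slots are 12 mm wide, between two slats that rise 45 mm along the lean; axes as the case's
- slot_far (a point): the same for the slot nearer the hinge (case x = +60 mm)
- lid (a joint): lid angle, rad: 0 closed, 1.75 resting open on its stop; it falls shut below about 1.0 and falls open to the stop above that. The hinge line is parallel to the case's y
- lid_hinge (a point): middle of the lid's hinge line, on the far rim of the tray (case x = +100, z = 70.5 mm)
- lid_tab (a point): grip point of the dark steel tab on the lid's front wall: 24 mm out from the wall of a tab that sticks out 38 mm, 40 mm wide (case y) and 12 mm thick. Closed, it is at case x = -124, z = 135 mm, 25 mm below the lid's top. It swings with the lid; 233 mm from the hinge line
- sample_wide: the wide panel, plain grey recycled-plastic board, 130 mm wide (its y), 130 mm tall (its z), 9 mm thick (its x), 0.10 to 0.21 kg. Origin: centre of its lower edge; z points along the panel to its upper edge. In its slot the upper edge is about 139 mm above the bench
- sample_narrow: the narrow panel, same board, 80 mm wide (y), 130 mm tall (z), 9 mm thick (x); origin and axes as for the wide one
- stand: display stand, fixed: concrete foot 130 x 110 x 40 mm, short dark post, leaning dark wooden rest with a ledge 120 mm wide (y): free for 34 mm in front of the backrest, then a lip 8 mm high, 6 mm thick. Origin: centre of its underside; x points to where the rest's face looks, away from the robot
- rest: the stand's rest. Origin: on the ledge, middle of the line where it meets the backrest, 68 mm up. z runs up the backrest's face, 30 degrees from vertical, leaning to the stand's -x (towards the robot); x points out of that face. Backrest 120 mm wide, 80 high, 10 thick (behind x = 0). A seated panel has its origin at x = 4.5 mm, y = 0, z = 0, its z along this z
- bottle: green glass bottle, 64 mm across, 200 mm high; origin at its underside
- offcut: pale timber offcut, 150 (x) x 45 x 35 mm; origin at its underside
- chunk: concrete block, 70 x 90 x 55 mm; origin at its underside
- jar: glass jar, 70 mm across, 90 mm high; origin at its underside
Things that resemble listed ones, but are neither listed nor needed, are in the scene too. Several things have the shape of the stand; the one meant has the colours described above.

How it is judged:
By the outcome, as a careful person would: the job done as asked, in the order asked, and still so for the second after the job is handed in, with the robot touching nothing.
It also fails if it takes over 64 s, if anything falls off the work surface, if the arm or the gripper's body presses on something with over 40 N, if the wrist force passes 120 N, or if a joint passes its speed limit or range.

### The arm

A 6-joint arm with a two-finger parallel gripper is mounted at the origin on the work surface. World frame = base frame: x ahead of the robot, y to its left, z up, the work surface at z = 0. Lengths are in m, angles in rad, forces in N, time in s.
With the tool pointing down it reaches from about 0.3 to 0.75 m from the base axis. Payload 8.5 kg.
Tool frame: the origin (TCP) lies on the mounting face of the last link; the fingertips stand 166 mm ahead of it and the grasp point (between the pads) lies 147 mm ahead of it; y points along the fingers, x is the direction in which the jaws open and shut, and the axes are right-handed (so a half turn about y gives the same grasp; the last joint's range is limited). The gripper opens to 88 mm and grips with 3 to 60 N. Pads are 18 mm wide; open, the fingers measure 123 mm over their backs; the gripper's body (75 mm by 187 mm) begins 45 mm behind the grasp point.
Start: joints at [-1.327, 0.381, 1.297, -0, 1.464, -0.215], TCP at [0.244, -0.493, 0.405] pointing down, gripper open.
Joint ranges: [-3.11, 3.11], [-0.89, 2.33], [0.22, 2.48], [-1.42, 4.56], [0.17, 2.85], [-2.88, 2.88]. Speed limits (rad/s): [2.39, 2.39, 3.14, 3.14, 3.14, 3.14].

### API

Orientations are given as a unit quaternion [x, y, z, w].
In Python, from plant import arm gives the robot as it stands. The module is installed in compiled form; this text tells all that it offers.
- The arm moves only by the tool jog_arm, never from a script. Its argument "commands" is a list of rows, each an object with "twist": the turn, a rotation vector about the world's x, y, z in degrees, a list of three; "offset": the shift along the world's x, y, z in mm, a list of three; "claw": the closure, from 0 (fully open) to 1 (shut). In form: [{"twist": [wx, wy, wz], "offset": [dx, dy, dz], "claw": claw}, ...]. A call has exactly 10 rows; each row is the pose to reach, as a shift and turn from the pose commanded when the call began; what a row does not reach only later rows make up. A row lasts 1/8 s, in which the tool goes at most 62.5 mm and 10.7 degrees, less where a joint would pass 70% of its speed; a pose out of reach is approached as far as the arm can. A call with a gripper value outside its range is refused whole. The fingers move at their own pace and stop on an object; "grip_force" is the grip in N (left out, the last holds). Time passes only in rows, so rows that repeat a pose let the fingers close, or fill a call up. It gives the time, the measured TCP pose, the force and the opening at its end, in the units of the state.
- arm.observe(): the state, without advancing time (a new reading comes with each control period).
- arm.get_image(name): name is "side" or "top" or "wrist"; returns a dict with "color" (384x512x3 uint8, red, green, blue), "vfov" (degrees; the focal length in pixels is half the picture's height over the tangent of half this angle, whatever the lens; pixels are square), "cx", "cy" (the principal point, pixels), "R" (3x3) and "t" (3): a world point X has camera coordinates R X + t; the wrist camera has in their place "T_tool_cam" (4x4, takes a point from camera to tool coordinates, whose origin is the TCP and whose axes are the tool frame's). Camera axes: x right, y down, z forward; pixel columns grow to the right and rows downward; lengths in m; the calibration is good to about 2 mm. A picture is of the moment at which its call begins: read the wrist's pose just before it. There is no depth.
- arm.finish_job(): hands the job in, once; it reports no verdict.
The state is a dict: "time": time; "joints": joint angles; "joint_velocities": joint speeds; "effort": joint torques, N m; "tool_pos": TCP position; "tool_rot": TCP orientation; "wrist_force": force on the tool from outside, world axes, zero at the start; "torque": the same for the moment, N m; "opening": finger opening in m.
Only numpy, scipy, OpenCV 4.12 (cv2) and the standard library are available. Lean on these libraries where they do the work, as an engineer would, in place of code of your own. Each camera call takes 0.05 s, during which the arm holds its last target. There are 200 camera calls.

## Working session

There is one attempt and no reset: what is moved stays moved. The work goes in short steps, Python scripts to look and compute and a tool call to move; the robot and the scene stay as the last step left them, time stands still between calls to the robot, and variables do not carry over. Pictures are saved under pics/ and viewed, about 8 in all and at most 12, crops included, and the job is handed in when it is done.

Besides the shell and the picture viewer there is one more tool, called after "Request:" as name(argument=value, ...), one argument or row to a line, values as JSON. jog_arm: Moves the arm, as the interface text tells. Its arguments: {"type":"object","properties":{"commands":{"type":"array","items":{"type":"object","properties":{"twist":{"type":"array","items":{"type":"number"}},"offset":{"type":"array","items":{"type":"number"}},"claw":{"type":"number"}}}},"grip_force":{"type":"number"}},"required":["commands"]}

```bash
mkdir -p pics
cat > h.py <<'E'
import numpy as np, cv2, json
from scipy.spatial.transform import Rotation as Rn
from plant import arm
def grab(name, tag=None):
    s=arm.observe(); im=arm.get_image(name)
    c=np.array(im['color']); H=c.shape[0]
    f=H/2/np.tan(np.radians(im['vfov'])/2)
    if 'T_tool_cam' in im:
        T=np.eye(4); T[:3,:3]=Rn.from_quat(s['tool_rot']).as_matrix(); T[:3,3]=s['tool_pos']
        W=T@np.array(im['T_tool_cam']); R=W[:3,:3].T; t=-R@W[:3,3]
    else: R=np.array(im['R']); t=np.array(im['t'])
    K=np.array([[f,0,im['cx']],[0,f,im['cy']],[0,0,1]])
    d=dict(c=c,K=K,R=R,t=t,P=K@np.c_[R,t],C=-R.T@t)
    if tag:
        cv2.imwrite(f'pics/{tag}.png',c[:,:,::-1]); np.savez(f'pics/{tag}.npz',**d)
    return d
def load(tag): return dict(np.load(f'pics/{tag}.npz'))
def ray(d,uv): 
    v=d['R'].T@np.linalg.inv(d['K'])@np.array([uv[0],uv[1],1.]); return d['C'],v/np.linalg.norm(v)
def onplane(d,uv,z):
    C,v=ray(d,uv); return C+v*(z-C[2])/v[2]
def tri(*obs):
    A=np.zeros((3,3));b=np.zeros(3)
    for d,uv in obs:
        C,v=ray(d,uv);M=np.eye(3)-np.outer(v,v);A+=M;b+=M@C
    X=np.linalg.solve(A,b)
    e=[np.hypot(*(proj(d,X)-uv)) for d,uv in obs]
    return X,np.round(e,1)
def proj(d,X):
    p=d['P']@np.r_[X,1]; return p[:2]/p[2]
E
python3 - <<'E'
from h import *
np.set_printoptions(precision=3,suppress=True)
a=grab('side','side0'); b=grab('top','top0'); w=grab('wrist','wrist0')
for d in(a,b,w): print(d['C'],d['R'][2],d['K'][0,0],d['K'][:2,2])
print(arm.observe())
cv2.imwrite('pics/top0x.png',cv2.resize(b['c'][:,:,::-1],(800,600),interpolation=cv2.INTER_CUBIC))
cv2.imwrite('pics/side0x.png',cv2.resize(a['c'][:,:,::-1],(800,600),interpolation=cv2.INTER_CUBIC))
E
```

```text
[0.022 0.989 1.067] [ 0.335 -0.672 -0.661] 448.4602705755551 [257.66  191.869]
[ 0.412 -0.011  1.598] [ 0.081 -0.003 -0.997] 439.37152807019606 [249.346 190.191]
[ 0.313 -0.46   0.383] [-0.267 -0.131 -0.955] 284.7160306067031 [250.01  189.097]
{'time': 0.15, 'joints': array([-1.327,  0.381,  1.298,  0.   ,  1.464, -0.215]), 'joint_velocities': array([-0.   , -0.001, -0.001, -0.001,  0.   ,  0.001]), 'effort': array([  0.002, -43.808, -22.461,   0.071,   0.034,  -0.   ]), 'tool_pos': array([ 0.244, -0.493,  0.404]), 'tool_rot': array([-0.6  ,  0.373, -0.373,  0.601]), 'wrist_force': array([ 0.16 , -0.043, -0.123]), 'torque': array([ 0.003, -0.   , -0.035]), 'opening': 0.08833441433746408}
```

View pics/top0x.png

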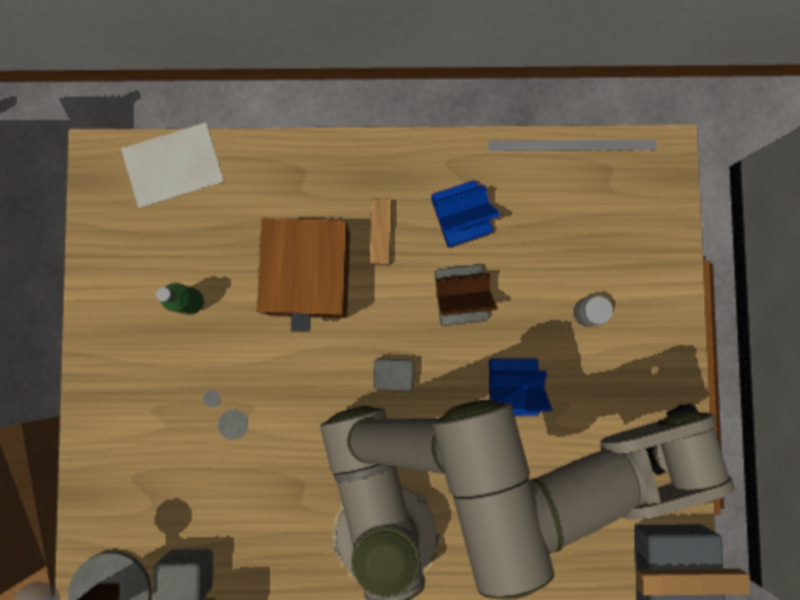

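View pics/side0x.png

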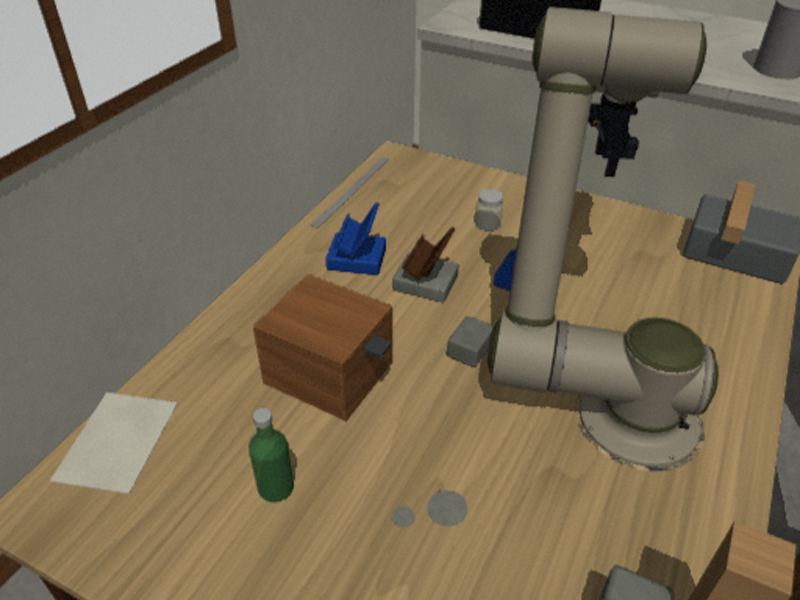

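Top view (800x600 px): the case is at (303,267), with its tab at (300,322) facing the robot. There are three things shaped like the stand: blue (464,213), blue (519,386), and a grey foot with a dark brown rest at (464,295). The last one fits "concrete foot, dark wooden rest". I'll confirm it in an enlarged crop and measure.

Run:
```python
from h import *
np.set_printoptions(precision=3,suppress=True)
a=load('side0');b=load('top0')
A=cv2.resize(b['c'][130:215,155:325,::-1],(800,400),interpolation=cv2.INTER_CUBIC)
B=cv2.resize(a['c'][100:270,155:330,::-1],None,fx=3.4,fy=3.4,interpolation=cv2.INTER_CUBIC)
A1=cv2.resize(b['c'][165:212,270:322,::-1],None,fx=7.6,fy=7.6,interpolation=cv2.INTER_CUBIC)
A2=cv2.resize(a['c'][140:195,245:297,::-1],None,fx=7.6,fy=7.6,interpolation=cv2.INTER_CUBIC)
cv2.imwrite('pics/crop1.png',np.hstack([cv2.resize(A1,(395,357)),cv2.resize(A2,(395,418))[:357]]))
def mask(d,lo,hi,box):
    h=cv2.cvtColor(d['c'],cv2.COLOR_RGB2HSV); m=cv2.inRange(h,lo,hi); z=np.zeros_like(m); x0,y0,x1,y1=box; z[y0:y1,x0:x1]=m[y0:y1,x0:x1]; return z
hs=cv2.cvtColor(b['c'],cv2.COLOR_RGB2HSV)
for p in [(190,150),(190,207),(297,190),(297,174),(250,240),(150,165)]: print(p,hs[p[1],p[0]])
# case lid top
m=mask(b,(0,100,40),(14,255,255),(155,130,230,206))
c=max(cv2.findContours(m,0,2)[0],key=cv2.contourArea); r=cv2.minAreaRect(c); q=cv2.boxPoints(r); print(r)
print('lid top@.16',np.array([onplane(b,p,.16) for p in q])); 
# tab
m=mask(b,(0,0,0),(180,110,110),(184,200,202,214)); ys,xs=np.nonzero(m); print('tab top',xs.min(),xs.max(),ys.min(),ys.max(),onplane(b,(xs.mean(),ys.mean()),.141))
```

```text
(190, 150) [ 14 182 118]
(190, 207) [105  17  59]
(297, 190) [ 10 191  32]
(297, 174) [30 17 90]
(250, 240) [34 20 91]
(150, 165) [ 18 124 144]
((193.95361328125, 170.52059936523438), (56.078460693359375, 61.70901107788086), 2.602562189102173)
lid top@.16 [[0.499 0.263 0.16 ]
 [0.703 0.255 0.16 ]
 [0.693 0.07  0.16 ]
 [0.489 0.08  0.16 ]]
tab top 186 198 201 212 [0.479 0.176 0.141]
```

View pics/crop1.png

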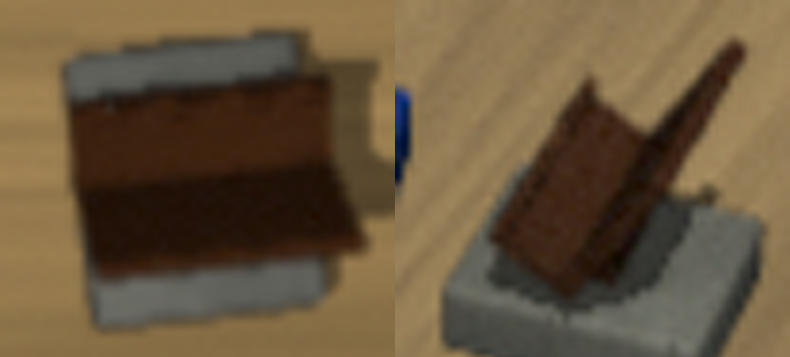

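The crop confirms it: grey concrete foot, dark brown rest, backrest on the robot side and ledge away from it. Next I'll work out the stand pose and the turn for the tab grip (tool pitched forward 40°, jaws along case y).

Run:
```python
from h import *
np.set_printoptions(precision=3,suppress=True)
a=load('side0');b=load('top0');s=arm.observe()
R0=Rn.from_quat(s['tool_rot']); print(R0.as_matrix())
w=arm.get_image('wrist'); print(np.array(w['T_tool_cam']))
h=cv2.cvtColor(b['c'],cv2.COLOR_RGB2HSV)
m=cv2.inRange(h,(0,100,0),(13,255,90)); z=np.zeros_like(m); z[165:212,270:322]=m[165:212,270:322]
c=max(cv2.findContours(z,0,2)[0],key=cv2.contourArea); print('rest',cv2.minAreaRect(c),c[:,0].min(0),c[:,0].max(0))
# foot corners read in crop (scale 7.6): far-left, far-right, near-left, near-right
for p in [(66,60),(300,35),(97,328),(325,295)]:
    uv=(270+p[0]/7.6-.5,165+p[1]/7.6-.5); print('foot',onplane(b,uv,.04))
print('paneltop',onplane(b,(0,0),0)*0)
for yaw in (-2.2,):
  for sg in(1,-1):
    zt=Rn.from_euler('z',yaw,degrees=True).apply([np.sin(np.radians(40)),0,-np.cos(np.radians(40))])
    xt=sg*Rn.from_euler('z',yaw,degrees=True).apply([0,1,0]); M=np.c_[xt,np.cross(zt,xt),zt]
    r=(Rn.from_matrix(M)*R0.inv()).as_rotvec(degrees=True); print(sg,r,np.linalg.norm(r)); print('cam offset',M@np.array(w['T_tool_cam'])[:3,3],'fwd',M@np.array(w['T_tool_cam'])[:3,2])
```

```text
[[ 0.443 -0.     0.897]
 [-0.897  0.001  0.443]
 [-0.001 -1.     0.   ]]
[[ 1.     0.     0.     0.001]
 [-0.    -0.298  0.955  0.021]
 [ 0.    -0.955 -0.298  0.077]
 [ 0.     0.     0.     1.   ]]
rest ((297.4817199707031, 187.8353729248047), (23.41148567199707, 35.006797790527344), 83.6598129272461) [280 175] [316 201]
foot [ 0.601 -0.119  0.04 ]
foot [ 0.612 -0.229  0.04 ]
foot [ 0.475 -0.131  0.04 ]
foot [ 0.49  -0.238  0.04 ]
paneltop [0. 0. 0.]
1 [-149.818  -32.003   69.24 ] 168.11847448659825
cam offset [ 0.065 -0.002 -0.045] fwd [ 0.539 -0.02   0.842]
-1 [-10.593  49.38  -26.615] 57.08754316089521
cam offset [ 0.033 -0.002 -0.072] fwd [-0.922  0.035 -0.385]
```

Correction: the pointing axis is tool y. I'll recompute the turns.

```bash
cat >> h.py <<'E'
def tool(pitch,yaw,kind,sg):
    """pitch: forward tilt of pointing axis (deg); kind 'w': jaws along y', 't': jaws across (x'-z' plane)"""
    p=np.radians(pitch); Z=Rn.from_euler('z',yaw,degrees=True)
    y=Z.apply([np.sin(p),0,-np.cos(p)])
    x=sg*(Z.apply([0,1,0]) if kind=='w' else Z.apply([np.cos(p),0,np.sin(p)]))
    return Rn.from_matrix(np.c_[x,y,np.cross(x,y)])
def turn(Rt): 
    return (Rt*Rn.from_quat(arm.observe()['tool_rot']).inv()).as_rotvec(degrees=True)
E
python3 - <<'E'
from h import *
np.set_printoptions(precision=3,suppress=True)
T=np.array(arm.get_image('wrist')['T_tool_cam'])
for k,p,y in(('w',40,-2.2),('t',30,-2.2),('t',30,5)):
  for sg in(1,-1):
    R=tool(p,y,k,sg); r=turn(R); print(k,sg,r,np.linalg.norm(r),'cam',R.apply(T[:3,3]),R.apply(T[:3,2]),'grasp',R.apply([0,.147,0]))
E
```

```text
w 1 [-52.694 -11.292 143.49 ] 153.27619978183702 cam [-0.045  0.003 -0.065] [ 0.841 -0.032 -0.54 ] grasp [ 0.094 -0.004 -0.113]
w -1 [  8.394 -39.513 -27.325] 48.769138373275496 cam [ 0.072 -0.004  0.033] [ 0.385 -0.015 -0.923] grasp [ 0.094 -0.004 -0.113]
t 1 [-17.142 -26.428  60.039] 67.80116279449648 cam [ 0.014  0.076 -0.018] [ 0.466 -0.316 -0.827] grasp [ 0.073 -0.003 -0.127]
t -1 [  30.139  -19.53  -115.328] 120.79055413233961 cam [ 0.007 -0.077 -0.018] [ 0.488  0.279 -0.827] grasp [ 0.073 -0.003 -0.127]
t 1 [-15.634 -27.781  67.051] 74.24321293891512 cam [ 0.004  0.077 -0.018] [ 0.502 -0.255 -0.827] grasp [ 0.073  0.006 -0.127]
t -1 [  30.623  -17.216 -108.377] 113.92834426711072 cam [ 0.016 -0.076 -0.018] [ 0.449  0.338 -0.827] grasp [ 0.073  0.006 -0.127]
```

Request:
jog_arm(
  commands=[
    {"twist":[2,-8,-5.5],"offset":[30,50,15],"claw":0},
    {"twist":[3.5,-16,-11],"offset":[60,105,15],"claw":0},
    {"twist":[5,-24,-16.5],"offset":[90,160,15],"claw":0},
    {"twist":[7,-32,-22],"offset":[120,215,15],"claw":0},
    {"twist":[8.4,-39.5,-27.3],"offset":[150,270,15],"claw":0},
    {"twist":[8.4,-39.5,-27.3],"offset":[156,313,15],"claw":0},
    {"twist":[8.4,-39.5,-27.3],"offset":[156,313,15],"claw":0},
    {"twist":[8.4,-39.5,-27.3],"offset":[156,313,15],"claw":0},
    {"twist":[8.4,-39.5,-27.3],"offset":[156,313,15],"claw":0},
    {"twist":[8.4,-39.5,-27.3],"offset":[156,313,15],"claw":0},
  ],
)

```text
time: 1.5
tool_pos: [0.3995, -0.181, 0.4196]
tool_rot: [0.293, -0.305, 0.653, -0.628]
wrist_force: [-0.4, 0.4, -0.1]
opening: 0.088
```

Run:
```python
from h import *
np.set_printoptions(precision=3,suppress=True)
d=grab('wrist','w_stand'); s=arm.observe(); print(s['time'],s['tool_pos'],s['joints'],turn(tool(40,-2.2,'w',-1)),d['C'])
```

```text
1.55 [ 0.399 -0.181  0.42 ] [-0.784  0.099  1.703  0.599  0.882  0.547] [ 0.018 -0.031  0.068] [ 0.471 -0.185  0.453]
```

Request:
jog_arm(
  commands=[
    {"offset":[0,60,0],"twist":[0,0,0],"claw":0},
    {"offset":[0,120,0],"twist":[0,0,0],"claw":0},
    {"offset":[-10,180,0],"twist":[0,0,0],"claw":0},
    {"offset":[-10,240,0],"twist":[0,0,0],"claw":0},
    {"offset":[-20,300,0],"twist":[0,0,0],"claw":0},
    {"offset":[-20,350,0],"twist":[0,0,0],"claw":0},
    {"offset":[-20,350,0],"twist":[0,0,0],"claw":0},
    {"offset":[-20,350,0],"twist":[0,0,0],"claw":0},
    {"offset":[-20,350,0],"twist":[0,0,0],"claw":0},
    {"offset":[-20,350,0],"twist":[0,0,0],"claw":0},
  ],
)

```text
time: 2.8
tool_pos: [0.3799, 0.1687, 0.4198]
tool_rot: [0.293, -0.305, 0.654, -0.627]
wrist_force: [-1.0, 0.5, 0.6]
opening: 0.0884
```

Run:
```python
from h import *
d=grab('wrist','w_case'); s=arm.observe(); print(s['time'],s['tool_pos'],s['joints'],d['C'])
e=load('w_stand')
cv2.imwrite('pics/v1.png',np.hstack([cv2.resize(x['c'][:,60:460,::-1],(400,384)) for x in (e,d)]))
```

```text
2.85 [0.37987538 0.16887931 0.4197916 ] [ 0.15857194  0.05917664  1.74725415 -0.21017671  0.6578727   1.89117059] [0.45191574 0.16473513 0.45334074]
```

View pics/v1.png

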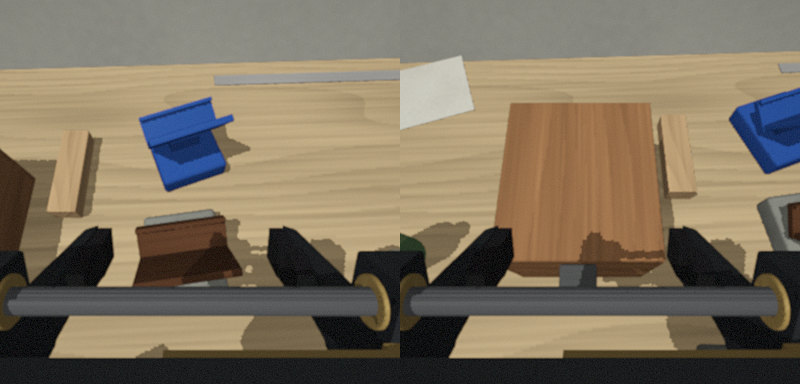

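Left half: the stand from above, with the rest at about (187,250). Right half: the case, with lid top corners near (510,103), (650,103), (663,262), (509,262) and the tab at (577,275). The gripper's body is long along the jaw direction. Next I'll refine these points and triangulate.

Run:
```python
from h import *
np.set_printoptions(precision=4,suppress=True)
b=load('top0');d=load('w_case');e=load('w_stand')
# lid top face mask in wrist: saturation/hue
h=cv2.cvtColor(d['c'],cv2.COLOR_RGB2HSV)
for p in [(240,200),(200,265),(237,268),(190,268),(175,300)]: print(p,h[p[1],p[0]])
m=cv2.inRange(h,(0,110,60),(16,255,255)); m[:,:150]=0; m[:,335:]=0; m[275:]=0;m[:95]=0
c=max(cv2.findContours(m,0,2)[0],key=cv2.contourArea); ap=cv2.approxPolyDP(c,5,True)[:,0]; print(ap.tolist())
def edge(mm,rows,side):
    pts=[]
    for r in rows:
        x=np.nonzero(mm[r])[0]; pts.append((x.min() if side=='l' else x.max()+1,r+.5))
    return np.array(pts,float)
for sd in 'lr':
    P=edge(m,range(115,225,5),sd); k=np.polyfit(P[:,1],P[:,0],1); print(sd,k,np.abs(np.polyval(k,P[:,1])-P[:,0]).max())
    for r in(105,262): u=np.polyval(k,r); print('   ',r,u,onplane(d,(u-.5,r-.5),.16))
for col in(180,200,220,250,280): 
    y=np.nonzero(m[:,col])[0]; print(col,y.min(),y.max(),onplane(d,(col,y.min()-.5),.16)[:2])
print(d['c'][262:280,[195,237]].sum(2).T, d['c'][270,210:270].sum(1), d['c'][276,210:270].sum(1))
for n,dd in(('case',d),('stand',e)): cv2.imwrite(f'pics/z_{n}.png',cv2.resize(dd['c'][245:290,150:330,::-1] if n=='case' else dd['c'][200:295,180:320,::-1],None,fx=4.4 if n=='case' else 5.6,fy=4.4 if n=='case' else 5.6,interpolation=cv2.INTER_CUBIC))
A=cv2.imread('pics/z_case.png');B=cv2.imread('pics/z_stand.png'); B=B[:, :A.shape[1]]; A=A[:,:B.shape[1]]
o=np.vstack([A,B])[:600]; print(A.shape,B.shape); cv2.imwrite('pics/v2.png',o)
```

```text
(240, 200) [ 14 128 157]
(200, 265) [ 14 157  91]
(237, 268) [120   3  87]
(190, 268) [ 13 139  88]
(175, 300) [105   6  83]
[[172, 103], [154, 225], [171, 229], [168, 269], [217, 274], [220, 263], [256, 263], [257, 274], [303, 274], [324, 262], [309, 103]]
l [ -0.1328 184.3115] 0.35573122529652323
    105 170.36679841897225 [0.6951 0.2568 0.16  ]
    262 149.51620553359675 [0.4993 0.2646 0.16  ]
r [  0.1326 298.6356] 10.44494635798992
    105 312.55652173913035 [0.6878 0.0757 0.16  ]
    262 333.37165443252394 [0.4917 0.0792 0.16  ]
180 103 274 [0.6978 0.2441]
200 103 274 [0.6968 0.2185]
220 103 263 [0.6957 0.193 ]
250 103 263 [0.6942 0.1546]
280 103 274 [0.6926 0.1163]
[[222 180 202 196 194 198 174 200 207 198 184 194 187 186 266 387 460 461]
 [205 163 176 223 243 258 259 258 248 248 248 252 255 242 246 254 249 248]] [191 189 203 198 202 186 198 194 194 215 241 244 245 251 250 245 251 247
 245 258 253 248 244 256 243 251 251 248 249 259 256 225 200 161 156 148
 155 144 151 149 137 141 139 148 143 144 150 131 143 152 142 151 152 145
 147 151 153 159 136 151] [249 255 251 251 253 257 252 264 248 233 251 239 249 253 254 243 243 240
 244 247 245 242 247 250 251 252 249 246 247 245 243 192 136 141 139 137
 153 131 148 143 137 139 153 142 129 135 160 195 234 244 234 237 209 189
 165 169 183 178 199 207]
(198, 784, 3) (532, 784, 3)
```

View pics/v2.png

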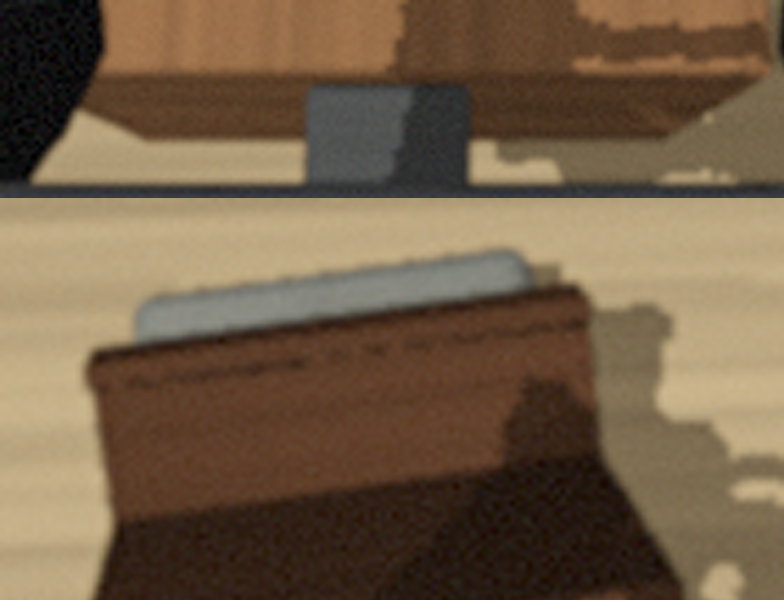

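Run:
```python
from h import *
np.set_printoptions(precision=4,suppress=True)
b=load('top0');d=load('w_case');e=load('w_stand')
J=[((200.0,257.4),(270+82/7.6-.5,165+188/7.6-.5)),((287.6,245.4),(270+330/7.6-.5,165+165/7.6-.5))]
Q=[]
for w,t in J:
    print('tri',*tri((e,w),(b,t)),' plane',onplane(e,w,.068),onplane(b,t,.068)); Q.append(onplane(e,w,.068))
Q=np.array(Q); v=Q[0]-Q[1]; print('width',np.linalg.norm(v),'yaw',np.degrees(np.arctan2(-v[0],v[1])),'mid',Q.mean(0))
ex=np.array([.9992,-.0401,0]);ey=np.array([.0401,.9992,0]);C=np.array([.5947,.1708,0])
# tab: wall/top-face corners
for w,c in(((219.5,264),20),((256.3,264),-20)):
    print('tab corner',onplane(d,w,.141),'pred',C-.1*ex+c/1e3*ey)
t=(192.0,206.5); print('tab mid top',onplane(b,t,.141)); 
print('lid corners px in top', [proj(b,C+x*ex+y*ey+[0,0,.16]) for x,y in((.1,.09),(.1,-.09),(-.1,.09),(-.1,-.09))])
tc=tri((d,(237.9,263.8)),(b,(192.2,200.7)));print('tab/wall tri',tc)
T=C-.124*ex; R=tool(40,-2.3,'w',-1); print('TCP for tab',T+[0,0,.135]-R.apply([0,.147,0]),turn(R))
a=load('side0'); print('tab in side*800/512',proj(a,T+[0,0,.135])*800/512)
```

```text
tri [ 0.5366 -0.1224  0.0739] [1.2 0.4]  plane [ 0.5361 -0.1209  0.068 ] [ 0.5386 -0.1234  0.068 ]
tri [ 0.5489 -0.2394  0.0602] [0.5 0.2]  plane [ 0.5475 -0.239   0.068 ] [ 0.5482 -0.2376  0.068 ]
width 0.11861030885771079 yaw 5.485151627880979 mid [ 0.5418 -0.18    0.068 ]
tab corner [0.4967 0.1954 0.141 ] pred [0.4956 0.1948 0.    ]
tab corner [0.4951 0.156  0.141 ] pred [0.494  0.1548 0.    ]
tab mid top [0.4777 0.1755 0.141 ]
lid corners px in top [array([166.8534, 139.9008]), array([221.1719, 141.5947]), array([164.0223, 200.1707]), array([218.9504, 201.8887])]
tab/wall tri (array([0.4975, 0.1761, 0.1315]), array([0.1, 0. ]))
TCP for tab [0.3764 0.1796 0.2476] [ 0.0293 -0.0143  0.0288]
tab in side*800/512 [381.5451 346.0861]
```

Request:
jog_arm(
  commands=[
    {"offset":[-7,11,-50],"twist":[0,0,0],"claw":0},
    {"offset":[-7,11,-100],"twist":[0,0,0],"claw":0},
    {"offset":[-7,11,-140],"twist":[0,0,0],"claw":0},
    {"offset":[-7,11,-172],"twist":[0,0,0],"claw":0},
    {"offset":[-7,11,-172],"twist":[0,0,0],"claw":0},
    {"offset":[-7,11,-172],"twist":[0,0,0],"claw":1},
    {"offset":[-7,11,-172],"twist":[0,0,0],"claw":1},
    {"offset":[-7,11,-172],"twist":[0,0,0],"claw":1},
    {"offset":[-7,11,-172],"twist":[0,0,0],"claw":1},
    {"offset":[-7,11,-172],"twist":[0,0,0],"claw":1},
  ],
  grip_force=25,
)

```text
time: 4.1
tool_pos: [0.3727, 0.1818, 0.2486]
tool_rot: [0.293, -0.304, 0.653, -0.628]
wrist_force: [-0.3, 2.9, -0.7]
opening: 0.0399
```

Run:
```python
from h import *
np.set_printoptions(precision=3,suppress=True)
s=arm.observe(); R=Rn.from_quat(s['tool_rot']); g=s['tool_pos']+R.apply([0,.147,0]); print(s['opening'],g,s['wrist_force'],s['joints'])
ex=np.array([.9992,-.0401,0]);C=np.array([.5947,.1708,0]);H=C+.1*ex+[0,0,.0705]
r=g-H; rx=r@ex; rz=r[2]; print('rx,rz',rx,rz)
for k in range(10,111,5):
    a=np.radians(k); x=rx*np.cos(a)+rz*np.sin(a); z=-rx*np.sin(a)+rz*np.cos(a)
    dd=(x-rx)*ex+[0,0,z-rz]; print(k,np.round(dd*1000))
```

```text
0.039915632819916017 [0.467 0.178 0.136] [-0.291  2.916 -0.708] [ 0.198  0.339  2.033 -1.062  0.175  2.809]
rx,rz -0.22778739308359458 0.06542843456215351
10 [15. -1. 39.]
15 [25. -1. 57.]
20 [36. -1. 74.]
25 [49. -2. 90.]
30 [ 63.  -3. 105.]
35 [ 79.  -3. 119.]
40 [ 95.  -4. 131.]
45 [113.  -5. 142.]
50 [131.  -5. 151.]
55 [151.  -6. 159.]
60 [170.  -7. 165.]
65 [191.  -8. 169.]
70 [211.  -8. 171.]
75 [232.  -9. 172.]
80 [252. -10. 170.]
85 [273. -11. 167.]
90 [293. -12. 162.]
95 [313. -13. 156.]
100 [332. -13. 148.]
105 [350. -14. 138.]
110 [367. -15. 126.]
```

Request:
jog_arm(
  commands=[
    {"offset":[3,0,10],"twist":[0,0,0],"claw":1},
    {"offset":[7,0,20],"twist":[0,0,0],"claw":1},
    {"offset":[15,-1,39],"twist":[0,0,0],"claw":1},
    {"offset":[25,-1,57],"twist":[0,0,0],"claw":1},
    {"offset":[36,-1,74],"twist":[0,0,0],"claw":1},
    {"offset":[49,-2,90],"twist":[0,0,0],"claw":1},
    {"offset":[63,-3,105],"twist":[0,0,0],"claw":1},
    {"offset":[79,-3,119],"twist":[0,0,0],"claw":1},
    {"offset":[95,-4,131],"twist":[0,0,0],"claw":1},
    {"offset":[95,-4,131],"twist":[0,0,0],"claw":1},
  ],
)

```text
time: 5.35
tool_pos: [0.4682, 0.178, 0.3792]
tool_rot: [0.294, -0.305, 0.653, -0.628]
wrist_force: [-0.8, 4.6, -2.1]
opening: 0.0395
```

Run:
```python
from h import *
np.set_printoptions(precision=3,suppress=True)
s=arm.observe(); print(s['joints'],s['wrist_force'],s['torque'],s['opening'],s['tool_pos']); d=grab('wrist','w_lid1')
cv2.imwrite('pics/v3.png',d['c'][:,:,::-1])
```

```text
[ 0.147  0.253  1.632 -0.22   0.58   1.898] [-0.754  4.581 -2.139] [0.523 0.613 0.382] 0.03953891589968492 [0.468 0.178 0.379]
```

View pics/v3.png

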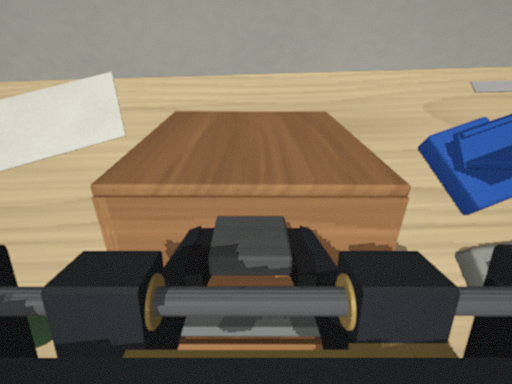

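The lid is up about 40°, with the tab held between the pads at (250,245). Continuing the arc.

Request:
jog_arm(
  commands=[
    {"offset":[18,-1,11],"twist":[0,0,0],"claw":1},
    {"offset":[36,-1,20],"twist":[0,0,0],"claw":1},
    {"offset":[56,-2,28],"twist":[0,0,0],"claw":1},
    {"offset":[75,-3,34],"twist":[0,0,0],"claw":1},
    {"offset":[96,-4,38],"twist":[0,0,0],"claw":1},
    {"offset":[116,-4,40],"twist":[0,0,0],"claw":1},
    {"offset":[137,-5,41],"twist":[0,0,0],"claw":1},
    {"offset":[157,-6,39],"twist":[0,0,0],"claw":1},
    {"offset":[178,-7,36],"twist":[0,0,0],"claw":1},
    {"offset":[198,-8,31],"twist":[0,0,0],"claw":1},
  ],
)

```text
time: 6.65
tool_pos: [0.6658, 0.17, 0.4086]
tool_rot: [0.295, -0.306, 0.653, -0.627]
wrist_force: [-2.4, 2.2, -4.0]
opening: 0.0399
```

Run:
```python
from h import *
np.set_printoptions(precision=3,suppress=True)
s=arm.observe(); print(s['joints'],s['wrist_force'],s['torque'],s['opening'],s['tool_pos'])
```

```text
[ 0.088  0.545  1.064 -0.11   0.848  1.741] [-2.369  2.163 -3.97 ] [0.456 1.183 0.306] 0.03989619009750136 [0.666 0.17  0.409]
```

Request:
jog_arm(
  commands=[
    {"offset":[20,-1,-6],"twist":[0,0,0],"claw":1},
    {"offset":[34,-1,-12],"twist":[0,0,0],"claw":1},
    {"offset":[34,-1,-12],"twist":[0,0,0],"claw":1},
    {"offset":[34,-1,-12],"twist":[0,0,0],"claw":0},
    {"offset":[34,-1,-12],"twist":[0,0,0],"claw":0},
    {"offset":[34,-1,-12],"twist":[0,0,0],"claw":0},
    {"offset":[10,0,16],"twist":[0,0,0],"claw":0},
    {"offset":[-25,0,58],"twist":[0,0,0],"claw":0},
    {"offset":[-75,0,70],"twist":[0,0,0],"claw":0},
    {"offset":[-130,0,70],"twist":[0,0,0],"claw":0},
  ],
)

```text
time: 7.9
tool_pos: [0.534, 0.1696, 0.482]
tool_rot: [0.292, -0.303, 0.654, -0.628]
wrist_force: [0.8, -0.1, -0.4]
opening: 0.0882
```

Run:
```python
from h import *
np.set_printoptions(precision=3,suppress=True)
s=arm.observe(); print(s['joints'],s['wrist_force'],s['tool_pos'])
R=tool(30,-2.3,'t',1); r=turn(R); print(r,np.linalg.norm(r))
```

```text
[ 0.111  0.272  1.293 -0.126  0.884  1.766] [ 0.838 -0.082 -0.441] [0.534 0.17  0.482]
[-51.385  10.082  73.671] 90.38493978200998
```

Request:
jog_arm(
  commands=[
    {"offset":[-50,0,0],"twist":[-5.7,1.1,8.2],"claw":0},
    {"offset":[-104,0,0],"twist":[-11.4,2.2,16.4],"claw":0},
    {"offset":[-104,0,0],"twist":[-17.1,3.4,24.6],"claw":0},
    {"offset":[-104,0,0],"twist":[-22.8,4.5,32.7],"claw":0},
    {"offset":[-104,0,-10],"twist":[-28.5,5.6,40.9],"claw":0},
    {"offset":[-104,0,-20],"twist":[-34.3,6.7,49.1],"claw":0},
    {"offset":[-104,0,-40],"twist":[-40,7.8,57.3],"claw":0},
    {"offset":[-104,0,-62],"twist":[-45.7,9,65.5],"claw":0},
    {"offset":[-104,0,-62],"twist":[-51.4,10.1,73.7],"claw":0},
    {"offset":[-104,0,-62],"twist":[-51.4,10.1,73.7],"claw":0},
  ],
)

```text
time: 9.15
tool_pos: [0.4317, 0.1698, 0.4188]
tool_rot: [0.688, 0.169, 0.198, -0.678]
wrist_force: [-0.4, 1.1, 0.3]
opening: 0.0881
```

Run:
```python
from h import *
np.set_printoptions(precision=3,suppress=True)
d=grab('wrist','w_pan'); b=grab('top','top1'); a=grab('side','side1'); s=arm.observe(); print(s['time'],s['joints'],s['tool_pos'],turn(tool(30,-2.3,'t',1)))
o=np.zeros((600,800,3),np.uint8); o[:384,:512]=d['c'][:,:,::-1]
t=cv2.resize(b['c'][110:230,140:240,::-1],None,fx=2.88,fy=2.88,interpolation=2); o[:t.shape[0],512:512+t.shape[1]]=t[:, :288]
t=cv2.resize(a['c'][130:280,140:280,::-1],None,fx=2,fy=2); o[384-84:600,520:800]=0; o[384:600,0:280]=t[:216]
cv2.imwrite('pics/v4.png',o)
```

```text
9.3 [ 0.136  0.159  1.607 -0.121  0.862  0.233] [0.432 0.17  0.419] [0.137 0.083 0.211]
```

View pics/v4.png

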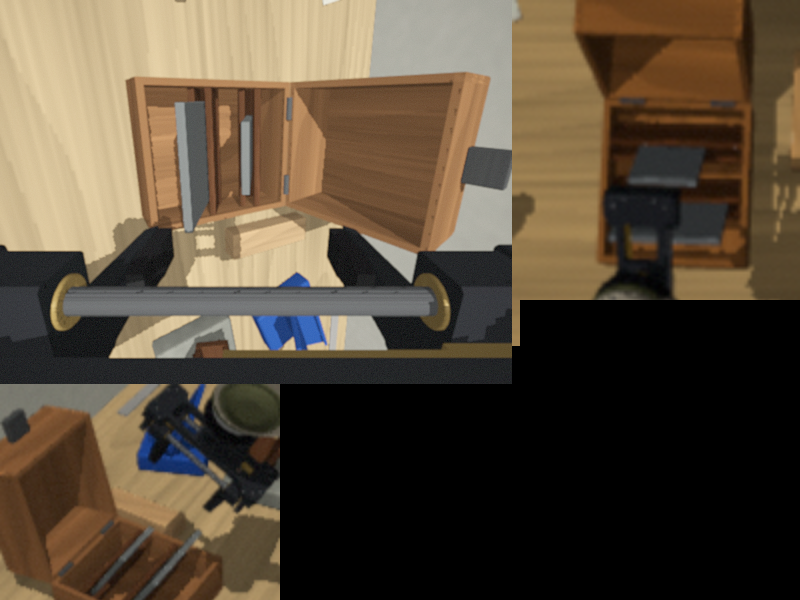

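Wrist view: the lid is open. The wide panel is in the near slot, with its upper edge from about (180,102) to (188,230). The narrow one is in the far slot, (245,116) to (248,195). I'll measure the wide one's upper edge.

Run:
```python
from h import *
np.set_printoptions(precision=4,suppress=True)
d=load('w_pan');b=load('top1');a=load('side1')
ex=np.array([.9992,-.0401,0]);ey=np.array([.0401,.9992,0]);C=np.array([.5947,.1708,0])
n=np.cos(np.pi/6)*ex+[0,0,.5]; pz=-.5*ex+[0,0,np.cos(np.pi/6)]
O=C-.008*ex+[0,0,.026]
for n_,dd in(('wrist',d),('top',b),('side',a)):
    print(n_,[proj(dd,O+.13*pz+s*.0045*n+y*.065*ey).round(1).tolist() for y in(1,-1) for s in(1,-1)])
g=cv2.cvtColor(d['c'],cv2.COLOR_RGB2HSV)
for r in (98,100,101,102,103,104,105,110,130,170,200,220,228,230,232,234): print(r,''.join(f'{v:4d}' for v in d['c'][r,168:214:2].sum(1)),'|',''.join(f'{v:4d}' for v in g[r,168:214:2,1]))
t=cv2.resize(b['c'][155:195,170:225,::-1],None,fx=7,fy=7,interpolation=2)
s=cv2.resize(a['c'][185:265,180:260,::-1],None,fx=7,fy=7,interpolation=2)[:560,:415]
o=np.zeros((600,800,3),np.uint8);o[:280,:385]=t;o[:560,385:800]=s;
q=cv2.resize(d['c'][90:240,165:215,::-1],None,fx=2.1,fy=2.1,interpolation=2);o[281:281+q.shape[0],:q.shape[1]]=q[:319]
cv2.imwrite('pics/v5.png',o)
```

```text
wrist [[185.3, 103.1], [175.3, 103.1], [194.0, 234.4], [185.3, 234.5]]
top [[173.1, 191.5], [173.2, 193.9], [212.2, 192.7], [212.2, 195.1]]
side [[216.2, 227.3], [218.5, 229.4], [239.5, 200.7], [241.7, 202.7]]
98  265 267 267 276 274 271 267 277 275 268 236 244 255 217 122 128 135 136 150 247 243 258 142 |  135 134 134 131 133 135 136 129 132 137 137 140 138 133 151 123 121 152 154 138 142 136 146
100  272 270 268 262 257 262 254 253 262 262 244 247 249 219 147 136 146 169 167 249 258 249 157 |  130 130 133 139 139 136 139 134 134 131 130 133 136 126 112 117 109 101 112 136 133 141 126
101  278 277 279 278 285 281 300 294 278 284 248 270 279 266 231 229 238 237 212 244 243 259 160 |  126 129 130 123  99  98  88  91 102  99  93  83  87  56  16  31  22  30  54 141 139 130 124
102  271 273 279 316 385 377 387 386 329 270 266 282 290 274 280 284 278 275 227 246 254 253 167 |  137 134 133  86  25  21  12  10  29  49  22  31  28  11   8   8   5   3  26 134 134 133 103
103  263 266 272 351 454 466 464 469 368 265 269 264 256 268 266 256 261 268 202 248 251 253 134 |  135 133 133  53   7   6
[... 1480 characters left out ...]
6 559 564 559 569 545 520 573 |   81  86 137 133 124 104  93  86  40   7   6   6   8  65  74  73  72  72  72  73  74  79  73
230   74  94 292 446 485 575 571 559 418 376 450 420 337 350 515 457 478 447 433 409 422 376 408 |   10  23 103  88  81  73  73  75  56  14   5   7   9  79  76  82  79  82  83  86  86  89  87
232   92  72 306 388 359 416 414 411 369 301 318 308 305 344 363 401 400 402 400 391 387 385 386 |   32  49  95  84  87  82  82  84  75  31  25  33  56  88  84  83  83  86  84  86  84  83  84
234   92  71 300 375 360 398 415 416 405 393 381 392 392 353 358 413 401 414 414 412 397 393 409 |   31  39  91  89  89  81  82  82  85  87  87  82  82  86  85  85  83  88  83  82  85  84  81
```

View pics/v5.png

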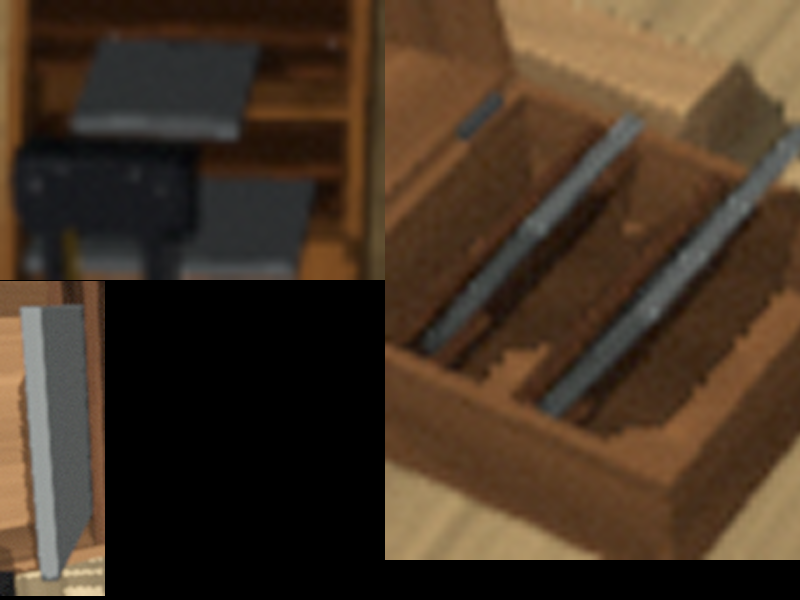

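Run:
```python
from h import *
np.set_printoptions(precision=4,suppress=True)
d=load('w_pan');b=load('top1');a=load('side1')
ex=np.array([.9992,-.0401,0]);ey=np.array([.0401,.9992,0]);C=np.array([.5947,.1708,0])
pz=-.5*ex+[0,0,np.cos(np.pi/6)]; O=C-.008*ex+[0,0,.026]
E=[]
for s,w,t in((1,(179,102),(173.4,192.9)),(-1,(188.7,231.3),(212.3,194))):
    print('tri',*tri((d,w),(b,t)),'pred',O+.13*pz+s*.065*ey,'pl',onplane(d,w,.139)); E.append(tri((d,w),(b,t))[0])
print('side corner', tri((d,(179,102)),(a,(217.5,229)))) 
m=np.mean(E,0); print(m, np.linalg.norm(E[0]-E[1]))
top=np.array([.5205,.1755,.1386]); R=tool(30,-2.3,'t',1); s=arm.observe()
for k in (.1,.05,-.014):
    g=top+k*pz; t=g-R.apply([0,.147,0]); print(k,t,'off',(t-s['tool_pos'])*1000)
print(pz, turn(R))
```

```text
tri [0.5244 0.2391 0.1335] [0.6 0.2] pred [0.5244 0.2387 0.1386] pl [0.5232 0.2397 0.139 ]
tri [0.5198 0.1091 0.1321] [0.6 0.2] pred [0.5192 0.1088 0.1386] pl [0.5185 0.1128 0.139 ]
side corner (array([0.5235, 0.2396, 0.1374]), array([0.2, 0.1]))
[0.5221 0.1741 0.1328] 0.13013012732424675
0.1 [0.3971 0.1805 0.3525] off [-34.539   10.7129 -66.3384]
0.05 [0.4221 0.1795 0.3092] off [  -9.559     9.7104 -109.6397]
-0.014 [0.4541 0.1782 0.2538] off [  22.4154    8.4272 -165.0653]
[-0.4996  0.02    0.866 ] [0.1365 0.0834 0.2113]
```

Request:
jog_arm(
  commands=[
    {"offset":[-20,10,-25],"twist":[0,0,0],"claw":0.5},
    {"offset":[-33,10,-66],"twist":[0,0,0],"claw":0.5},
    {"offset":[-21,9,-88],"twist":[0,0,0],"claw":0.5},
    {"offset":[-9,9,-110],"twist":[0,0,0],"claw":0.5},
    {"offset":[-9,9,-110],"twist":[0,0,0],"claw":0.5},
    {"offset":[2,9,-129],"twist":[0,0,0],"claw":0.5},
    {"offset":[13,8,-148],"twist":[0,0,0],"claw":0.5},
    {"offset":[23,8,-166],"twist":[0,0,0],"claw":0.5},
    {"offset":[23,8,-166],"twist":[0,0,0],"claw":0.5},
    {"offset":[23,8,-166],"twist":[0,0,0],"claw":0.5},
  ],
)

```text
time: 10.55
tool_pos: [0.4545, 0.1778, 0.2535]
tool_rot: [0.688, 0.17, 0.197, -0.678]
wrist_force: [0.5, -0.7, -0.2]
opening: 0.0443
```

Run:
```python
from h import *
np.set_printoptions(precision=3,suppress=True)
d=grab('wrist','w_pre'); s=arm.observe(); print(s['joints'],s['wrist_force'],s['tool_pos'])
cv2.imwrite('pics/v6.png',d['c'][:,:,::-1])
```

```text
[ 0.147  0.418  1.805 -0.245  0.413  0.387] [-0.26   0.756 -0.173] [0.454 0.178 0.254]
```

View pics/v6.png

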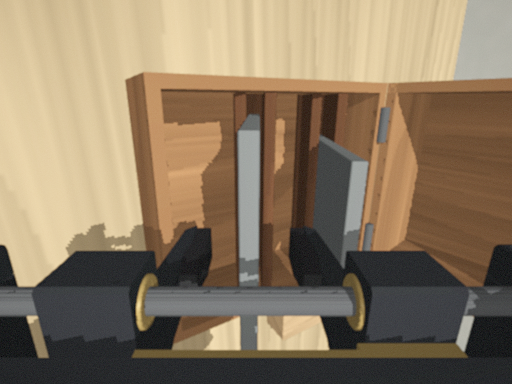

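The panel is centred between the fingers: panel at columns 240–260, fingers at 210 and 290. Gripping and starting the slide.

Request:
jog_arm(
  commands=[
    {"offset":[0,0,0],"twist":[0,0,0],"claw":1},
    {"offset":[0,0,0],"twist":[0,0,0],"claw":1},
    {"offset":[0,0,0],"twist":[0,0,0],"claw":1},
    {"offset":[0,0,0],"twist":[0,0,0],"claw":1},
    {"offset":[-5,0,9],"twist":[0,0,0],"claw":1},
    {"offset":[-10,0,17],"twist":[0,0,0],"claw":1},
    {"offset":[-15,1,26],"twist":[0,0,0],"claw":1},
    {"offset":[-20,1,35],"twist":[0,0,0],"claw":1},
    {"offset":[-25,1,43],"twist":[0,0,0],"claw":1},
    {"offset":[-30,1,52],"twist":[0,0,0],"claw":1},
  ],
  grip_force=35,
)

```text
time: 11.85
tool_pos: [0.4239, 0.1787, 0.3045]
tool_rot: [0.688, 0.169, 0.196, -0.678]
wrist_force: [-0.4, -0.1, -1.0]
opening: 0.0084
```

Run:
```python
from h import *
np.set_printoptions(precision=3,suppress=True)
s=arm.observe(); print(s['joints'],s['wrist_force'],s['torque'],s['opening'],s['tool_pos'])
```

```text
[ 0.16   0.294  1.808 -0.204  0.536  0.35 ] [-0.365 -0.124 -1.007] [-0.016  0.266 -0.007] 0.008410848763879226 [0.424 0.179 0.305]
```

Request:
jog_arm(
  commands=[
    {"offset":[-10,0,17],"twist":[0,0,0],"claw":1},
    {"offset":[-22,1,38],"twist":[0,0,0],"claw":1},
    {"offset":[-34,1,60],"twist":[0,0,0],"claw":1},
    {"offset":[-44,2,78],"twist":[0,0,0],"claw":1},
    {"offset":[-45,-10,90],"twist":[0,0,1],"claw":1},
    {"offset":[-45,-40,100],"twist":[0,0,2],"claw":1},
    {"offset":[-45,-80,105],"twist":[0,0,3],"claw":1},
    {"offset":[-45,-120,105],"twist":[0,0,4],"claw":1},
    {"offset":[-45,-160,105],"twist":[0,0,5],"claw":1},
    {"offset":[-45,-200,105],"twist":[0,0,6],"claw":1},
  ],
)

```text
time: 13.1
tool_pos: [0.3789, -0.0221, 0.4094]
tool_rot: [-0.678, -0.205, -0.16, 0.687]
wrist_force: [0.9, 0.5, -0.9]
opening: 0.0089
```

Request:
jog_arm(
  commands=[
    {"offset":[0,-40,0],"twist":[0,0,0.6],"claw":1},
    {"offset":[0,-80,0],"twist":[0,0,1.2],"claw":1},
    {"offset":[0,-120,0],"twist":[0,0,1.8],"claw":1},
    {"offset":[0,-155,0],"twist":[0,0,1.8],"claw":1},
    {"offset":[0,-174,0],"twist":[0,0,1.8],"claw":1},
    {"offset":[0,-174,0],"twist":[0,0,1.8],"claw":1},
    {"offset":[0,-174,0],"twist":[0,0,1.8],"claw":1},
    {"offset":[0,-174,0],"twist":[0,0,1.8],"claw":1},
    {"offset":[0,-174,0],"twist":[0,0,1.8],"claw":1},
    {"offset":[0,-174,0],"twist":[0,0,1.8],"claw":1},
  ],
)

```text
time: 14.35
tool_pos: [0.3797, -0.1949, 0.4094]
tool_rot: [-0.675, -0.216, -0.15, 0.689]
wrist_force: [0.6, -0.7, -1.1]
opening: 0.0085
```

Run:
```python
from h import *
np.set_printoptions(precision=4,suppress=True)
s=arm.observe(); print(s['time'],s['joints'],s['wrist_force'],s['opening'],s['tool_pos'],turn(tool(30,5.5,'t',1)))
d=grab('wrist','w_hov');a=grab('side','side2');b=grab('top','top2')
R=Rn.from_quat(s['tool_rot']);g=s['tool_pos']+R.apply([0,.147,0]);X=R.as_matrix()
# predicted panel corners: x jaw, y down, z side
for n_,dd in(('w',d),('side',a),('top',b)):
    print(n_,[proj(dd,g+X@[0,k,q]).round(1).tolist() for k in(-.014,.116) for q in(-.065,.065)])
o=np.zeros((600,800,3),np.uint8);o[:384,:512]=d['c'][:,:,::-1]
u,v=proj(a,g).astype(int); t=cv2.resize(a['c'][v-45:v+105,u-50:u+60,::-1],None,fx=2.6,fy=2.6,interpolation=2);o[:390,512:512+286]=t; print('side crop',v-45,u-50)
u,v=proj(b,g).astype(int); t=cv2.resize(b['c'][v-35:v+35,u-60:u+60,::-1],None,fx=3,fy=3,interpolation=2);o[390:600,:360]=t; print('top crop',v-35,u-60)
cv2.imwrite('pics/v7.png',o)
```

```text
14.35 [-0.836   0.1059  1.7003  0.4772  1.0529 -1.1126] [ 0.6021 -0.7326 -1.132 ] 0.008516225363500437 [ 0.3797 -0.1949  0.4094] [0.2411 0.0281 0.0403]
w [[250.8, 382.1], [251.1, 130.4], [250.4, 254.2], [250.5, 114.4]]
side [[309.6, 107.7], [297.8, 127.9], [289.2, 132.0], [276.9, 152.4]]
top [[330.2, 211.6], [286.6, 216.1], [321.5, 192.7], [281.5, 196.8]]
side crop 75 251
top crop 176 247
```

View pics/v7.png

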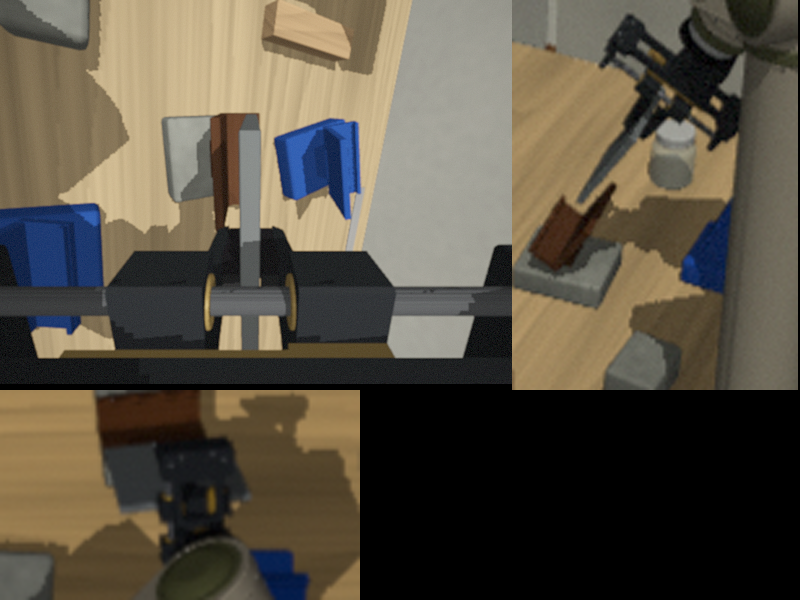

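Wrist view: the panel sits edge-on at columns 240–260 and its corners are at rows 130 and 114, as predicted, so it is held straight. In the side crop its lower corner (580,203) also matches. Lowering in front of the backrest with about 6 mm clearance.

Request:
jog_arm(
  commands=[
    {"offset":[2,0,-12],"twist":[0,0,0],"claw":1},
    {"offset":[6,0,-35],"twist":[0,0,0],"claw":1},
    {"offset":[10,0,-57],"twist":[0,0,0],"claw":1},
    {"offset":[16,0,-67],"twist":[0,0,0],"claw":1},
    {"offset":[22,1,-77],"twist":[0,0,0],"claw":1},
    {"offset":[28,2,-87],"twist":[0,0,0],"claw":1},
    {"offset":[33,2,-96],"twist":[0,0,0],"claw":1},
    {"offset":[33,2,-96],"twist":[0,0,0],"claw":1},
    {"offset":[33,2,-96],"twist":[0,0,0],"claw":1},
    {"offset":[33,2,-96],"twist":[0,0,0],"claw":1},
  ],
)

```text
time: 15.75
tool_pos: [0.4126, -0.1933, 0.3137]
tool_rot: [-0.675, -0.216, -0.15, 0.689]
wrist_force: [0.5, -0.4, -1.2]
opening: 0.0088
```

Run:
```python
from h import *
np.set_printoptions(precision=4,suppress=True)
s=arm.observe(); print(s['time'],s['joints'],s['wrist_force'],s['torque'],s['opening'],s['tool_pos'])
d=grab('wrist','w_pl');a=grab('side','side3');b=grab('top','top3')
R=Rn.from_quat(s['tool_rot']);g=s['tool_pos']+R.apply([0,.147,0]);X=R.as_matrix()
for n_,dd in(('w',d),('side',a)):
    print(n_,[proj(dd,g+X@[0,k,q]).round(1).tolist() for k in(-.014,.116) for q in(-.065,.065)])
o=np.zeros((600,800,3),np.uint8)
t=cv2.resize(d['c'][85:255,150:300,::-1],None,fx=3,fy=3,interpolation=2);o[:510,:450]=t
t=cv2.resize(a['c'][120:200,240:310,::-1],None,fx=5,fy=5,interpolation=2);o[:400,450:800]=t
t=cv2.resize(b['c'][160:210,260:330,::-1],None,fx=4,fy=4,interpolation=2);o[400:600,500:780]=t
cv2.imwrite('pics/v8.png',o)
```

```text
15.75 [-0.772   0.2759  1.8019  0.5646  0.7864 -1.2168] [ 0.5367 -0.4297 -1.2148] [-0.0875  0.2951  0.0173] 0.008770088586876182 [ 0.4126 -0.1933  0.3137]
w [[250.8, 382.1], [251.1, 130.5], [250.4, 254.2], [250.5, 114.4]]
side [[298.3, 129.7], [286.4, 150.2], [279.5, 151.6], [267.1, 172.2]]
```

View pics/v8.png

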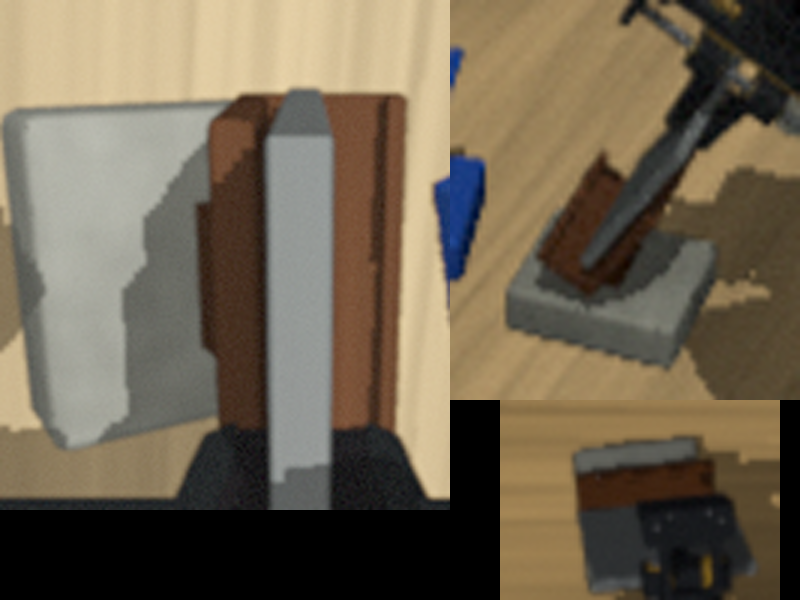

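Run:
```python
from h import *
np.set_printoptions(precision=4,suppress=True)
d=load('w_pl'); Z=Rn.from_euler('z',5.5,degrees=True)
n=Z.apply([.866,0,.5]);pz=Z.apply([-.5,0,.866]);ey=Z.apply([0,1,0]); O=np.array([.542,-.180,.067])
for nm,x,y,z in(('lip inner top y+',.034,.06,.008),('lip outer top y+',.040,.06,.008),('ledge mid y+',.02,.06,0),('back top front y+',0,.06,.08),('back top rear y+',-.01,.06,.08),('back mid front',0,.06,.04),('lip outer top y-',.04,-.06,.008),('lip inner y-',.034,-.06,.008)):
    p=proj(d,O+x*n+y*ey+z*pz); print(nm,p,'crop',(p-[150,85]+.5)*3)
for q in (0,.001): 
    p0=proj(d,O+.034*n+.06*ey+.008*pz); p1=proj(d,O+(.034+.005)*n+.06*ey+.008*pz);p2=proj(d,O+.034*n+.065*ey+.008*pz)
print('5mm n',(p1-p0)*3,'5mm y',(p2-p0)*3)
```

```text
lip inner top y+ [277.6579 117.5337] crop [384.4736  99.101 ]
lip outer top y+ [284.6966 117.5437] crop [405.5899  99.1312]
ledge mid y+ [260.8817 116.9345] crop [334.145   97.3035]
back top front y+ [233.0451 124.9149] crop [250.6353 121.2447]
back top rear y+ [216.679 124.892] crop [201.5369 121.1761]
back mid front [236.0428 120.1883] crop [259.6283 107.065 ]
lip outer top y- [280.0007 243.5693] crop [391.502  477.2078]
lip inner y- [273.8787 243.5642] crop [373.1361 477.1925]
5mm n [17.597   0.0252] 5mm y [  0.5466 -18.2272]
```

The rest edges match the prediction within about 1 mm. Lowering to the ledge.

Request:
jog_arm(
  commands=[
    {"offset":[2.5,0.5,-4.3],"twist":[0,0,0],"claw":1},
    {"offset":[5,1,-8.7],"twist":[0,0,0],"claw":1},
    {"offset":[4.8,1,-12.3],"twist":[0,0,0],"claw":1},
    {"offset":[5.3,1,-13.2],"twist":[0,0,0],"claw":1},
    {"offset":[5.8,1,-14],"twist":[0,0,0],"claw":1},
    {"offset":[5.8,1,-14],"twist":[0,0,0],"claw":1},
    {"offset":[5.8,1,-14],"twist":[0,0,0],"claw":1},
    {"offset":[5.8,1,-14],"twist":[0,0,0],"claw":1},
    {"offset":[5.8,1,-14],"twist":[0,0,0],"claw":1},
    {"offset":[5.8,1,-14],"twist":[0,0,0],"claw":1},
  ],
)

```text
time: 17.15
tool_pos: [0.4185, -0.1923, 0.2994]
tool_rot: [-0.675, -0.216, -0.15, 0.689]
wrist_force: [-0.8, -1.2, 0.0]
opening: 0.0084
```

Run:
```python
from h import *
np.set_printoptions(precision=4,suppress=True)
s=arm.observe(); print(s['time'],s['wrist_force'],s['torque'],s['opening'],s['tool_pos'])
```

```text
17.15 [-0.78   -1.2365  0.0433] [-0.1015  0.3352  0.0068] 0.008420682120991873 [ 0.4185 -0.1923  0.2994]
```

Request:
jog_arm(
  commands=[
    {"offset":[0.5,0,-0.9],"twist":[0,0,0],"claw":1},
    {"offset":[0.5,0,-0.9],"twist":[0,0,0],"claw":1},
    {"offset":[1,0,-1.7],"twist":[0,0,0],"claw":1},
    {"offset":[1,0,-1.7],"twist":[0,0,0],"claw":1},
    {"offset":[1.5,0,-2.6],"twist":[0,0,0],"claw":1},
    {"offset":[1.5,0,-2.6],"twist":[0,0,0],"claw":1},
    {"offset":[1.5,0,-2.6],"twist":[0,0,0],"claw":1},
    {"offset":[1.5,0,-2.6],"twist":[0,0,0],"claw":1},
    {"offset":[1.5,0,-2.6],"twist":[0,0,0],"claw":1},
    {"offset":[1.5,0,-2.6],"twist":[0,0,0],"claw":1},
  ],
)

```text
time: 18.4
tool_pos: [0.4195, -0.1922, 0.2995]
tool_rot: [-0.676, -0.217, -0.151, 0.688]
wrist_force: [-23.2, 2.9, 33.0]
opening: 0.0085
```

Run:
```python
from h import *
np.set_printoptions(precision=4,suppress=True)
s=arm.observe(); print(s['time'],s['wrist_force'],s['torque'],s['opening'],s['tool_pos'])
```

```text
18.4 [-23.1596   2.8532  32.9526] [0.6282 0.9322 0.4369] 0.008483085535215294 [ 0.4195 -0.1922  0.2995]
```

Contact with the ledge is confirmed (about 40 N along the lean). Easing off, then sliding back against the backrest.

Request:
jog_arm(
  commands=[
    {"offset":[-1.5,0,2.6],"twist":[0,0,0],"claw":1},
    {"offset":[-1.5,0,2.6],"twist":[0,0,0],"claw":1},
    {"offset":[-2.4,-0.1,2.1],"twist":[0,0,0],"claw":1},
    {"offset":[-3.2,-0.2,1.6],"twist":[0,0,0],"claw":1},
    {"offset":[-4.1,-0.2,1.1],"twist":[0,0,0],"claw":1},
    {"offset":[-5,-0.3,0.6],"twist":[0,0,0],"claw":1},
    {"offset":[-5.4,-0.4,0.3],"twist":[0,0,0],"claw":1},
    {"offset":[-5.4,-0.4,0.3],"twist":[0,0,0],"claw":1},
    {"offset":[-5.4,-0.4,0.3],"twist":[0,0,0],"claw":1},
    {"offset":[-5.4,-0.4,0.3],"twist":[0,0,0],"claw":1},
  ],
)

```text
time: 19.65
tool_pos: [0.4155, -0.1926, 0.2976]
tool_rot: [-0.675, -0.217, -0.151, 0.689]
wrist_force: [10.7, 4.1, -0.2]
opening: 0.0085
```

Run:
```python
from h import *
np.set_printoptions(precision=4,suppress=True)
s=arm.observe(); print(s['time'],s['wrist_force'],s['torque'],s['opening'],s['tool_pos'],turn(tool(30,5.5,'t',1)))
```

```text
19.65 [10.7085  4.1081 -0.1508] [ 0.5103 -1.5791  0.3772] 0.008532467000707214 [ 0.4155 -0.1926  0.2976] [0.2377 0.205  0.078 ]
```

Request:
jog_arm(
  commands=[
    {"offset":[0.4,0,0.2],"twist":[0,0,0],"claw":1},
    {"offset":[0.4,0,0.2],"twist":[0,0,0],"claw":1},
    {"offset":[0.4,0,0.2],"twist":[0,0,0],"claw":0.6},
    {"offset":[0.4,0,0.2],"twist":[0,0,0],"claw":0.6},
    {"offset":[0.4,0,0.2],"twist":[0,0,0],"claw":0.6},
    {"offset":[0.4,0,0.2],"twist":[0,0,0],"claw":0.6},
    {"offset":[-5,-0.5,9],"twist":[0,0,0],"claw":0.6},
    {"offset":[-15,-1.5,26],"twist":[0,0,0],"claw":0.6},
    {"offset":[-30,-3,52],"twist":[0,0,0],"claw":0.6},
    {"offset":[-45,-4,78],"twist":[0,0,0],"claw":0.6},
  ],
  grip_force=10,
)

```text
time: 20.9
tool_pos: [0.3688, -0.1965, 0.3763]
tool_rot: [-0.675, -0.216, -0.15, 0.689]
wrist_force: [0.8, 0.2, 0.2]
opening: 0.0355
```

Request:
jog_arm(
  commands=[
    {"offset":[-15,0,26],"twist":[0,0,0],"claw":0.6},
    {"offset":[-25,0,50],"twist":[0,0,0],"claw":0.6},
    {"offset":[-25,0,70],"twist":[0,0,0],"claw":0.6},
    {"offset":[-25,0,70],"twist":[0,0,0],"claw":0.6},
    {"offset":[-25,0,70],"twist":[0,0,0],"claw":0.6},
    {"offset":[-25,0,70],"twist":[0,0,0],"claw":0.6},
    {"offset":[-25,0,70],"twist":[0,0,0],"claw":0.6},
    {"offset":[-25,0,70],"twist":[0,0,0],"claw":0.6},
    {"offset":[-25,0,70],"twist":[0,0,0],"claw":0.6},
    {"offset":[-25,0,70],"twist":[0,0,0],"claw":0.6},
  ],
)

```text
time: 22.15
tool_pos: [0.3446, -0.1967, 0.4451]
tool_rot: [-0.675, -0.216, -0.15, 0.689]
wrist_force: [0.3, 0.2, -0.0]
opening: 0.0354
```

Run:
```python
from h import *
np.set_printoptions(precision=4,suppress=True)
s=arm.observe(); print(s['time'],s['wrist_force'],s['opening'],s['tool_pos'])
d=grab('wrist','w_end');a=grab('side','side4')
Z=Rn.from_euler('z',5.5,degrees=True);n=Z.apply([.866,0,.5]);pz=Z.apply([-.5,0,.866]);ey=Z.apply([0,1,0]); O=np.array([.542,-.180,.067])
print('wrist pred panel', [proj(d,O+x*n+y*ey+z*pz).round(1).tolist() for z in(.13,0) for y in(.065,-.065) for x in(0,.009)])
print('side pred panel', [proj(a,O+x*n+y*ey+z*pz).round(1).tolist() for z in(.13,0) for y in(.065,-.065) for x in (0,.009)])
o=np.zeros((600,800,3),np.uint8);o[:384,:512]=d['c'][:,:,::-1]
o[:384,512:800]=cv2.resize(a['c'][110:206,236:308,::-1],None,fx=4,fy=4,interpolation=2)
o[384:600,:432]=a['c'][90:306,80:512,::-1][:216]
cv2.imwrite('pics/v9.png',o)
```

```text
22.15 [ 0.2536  0.2421 -0.0485] 0.035394424339901934 [ 0.3446 -0.1967  0.4451]
wrist pred panel [[231.8, 113.9], [241.4, 113.9], [234.0, 238.8], [242.3, 238.8], [237.5, 109.1], [244.1, 109.1], [238.5, 198.5], [244.5, 198.5]]
side pred panel [[286.4, 155.2], [284.2, 153.6], [298.2, 134.6], [296.2, 133.1], [267.2, 176.8], [265.2, 175.3], [279.5, 156.2], [277.5, 154.8]]
```

View pics/v9.png

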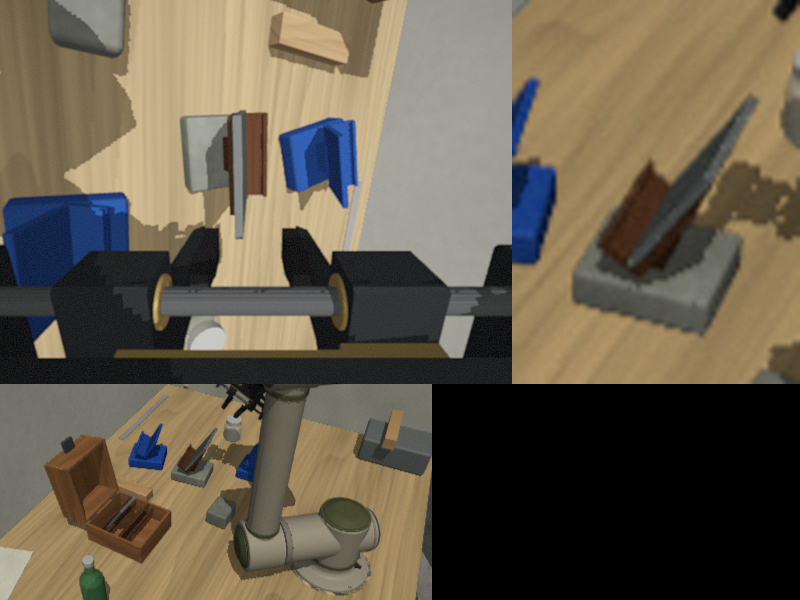

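Wrist view: the panel's upper edge runs from about (233,112) to (240,238), against a seated prediction of (232–241,114) to (234–242,239). The lid is open, the narrow panel is in its slot and the other things stand where they were. One numeric check, then I'll hand in.

Run:
```python
from h import *
d=load('w_end');g=cv2.cvtColor(d['c'],cv2.COLOR_RGB2HSV)
for r in(116,130,160,200,230): 
    x=[c for c in range(222,262) if g[r,c,1]<45 and g[r,c,2]>110]; print(r,min(x),max(x))
y=[r for r in range(100,250) if g[r,238,1]<45 and g[r,238,2]>110]; print(min(y),max(y))
# displacement of other things between first and last side views
a=load('side0');b=load('side4'); df=cv2.absdiff(a['c'],b['c']).max(2)
for n,(x0,y0,x1,y1) in dict(bottle=(155,258,192,325),chunk=(284,200,318,235),jar=(300,118,325,150),paper=(35,250,112,315)).items(): print(n,(df[y0:y1,x0:x1]>60).mean().round(3))
print(arm.observe()['wrist_force']); print(arm.finish_job())
```

```text
116 222 241
130 233 241
160 234 242
200 235 242
230 236 243
112 238
bottle 0.0
chunk 0.061
jar 0.048
paper 0.0
[-0.10642748  0.56462205  0.73496426]
the job is handed in; nothing more can be done
None
```

I opened the lid by its tab to the stop and slid the wide panel out of the near slot. I then set it on the stand with the concrete foot and dark wooden rest, let go, backed the arm off and handed the job in at about 22 s of the 64 s allowed.

**Panel:** In the last wrist view its upper edge runs from row 112 to 238 and columns 233–243. A centred, seated panel should show at rows 114–239 and columns 232–242, so it fits to about 1–2 px (1–2 mm). Contact with the ledge read about 40 N along the lean and the backrest about 11 N, before I let go. The wrist force is now near zero, so the robot is touching nothing.

**Rest of the scene:** The lid is still open and the narrow panel is in its slot. The last pictures show the bottle, jar and chunk where they were, and the offcut upright in place. Comparing first and last side pictures, the bottle area is unchanged. The chunk (6% of pixels) and jar (5%) areas differ slightly; I put that down to the arm and its shadow moving, but did not check further.

**Disagreements:**
- Two views put the wide panel's upper edge at 133 mm (wrist and top) and 137 mm (wrist and side), against 139 mm in the text. I gripped using 137 mm.
- Gripping the tab, joint 5 came to 0.175 (limit 0.17) and joint 6 to 2.81 (limit 2.88). No reading I took was out of range.

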